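Switch on the drying plate that carries the slides

TASK

Two identical slide-drying plates stand on the bench, both switched off. Switch on the one that carries the rack of glass slides by throwing its toggle lever fully over from left to right, as seen from the robot; leave the other plate, with the petri dishes on it, switched off, and do not shift the slide rack.

Things in the scene. Friction and masses are not known exactly. Their poses are not given: they have to be found in the camera images.
- slide_rack: white plastic rack 70 x 90 mm, 35 mm high, of upright glass microscope slides, loose on the hot surface of either drying plate. Origin: centre of its underside, z up. Seen from above it lies within 150 mm of its own plate's lever tip, over 220 mm from the other's. The other plate carries two stacked glass petri dishes, 92 mm across, 32 mm high
- tip_a (a point): on plate a's toggle lever, 8 mm below its round top end, 58 mm from its hinge; a bar 16 mm thick (black) for the top 31 mm, 10 mm (steel) below. The hinge line lies 50 mm above the table, level along this point's x axis, pointing away from the robot. Axes turn with the lever; at joint 0, y is level to the plate's left seen from the robot, z up, and the lever leans 0.5 rad to +y
- switch_a (a joint): toggle lever of plate a: 0 = off, leaning 0.5 rad from upright to the plate's left seen from the robot; 1.0 rad = on, leaning 0.5 rad to its right. A weighted over-centre lever (120 g): upright is 0.5, and it tips over to the stop of whichever side of upright it is let go on and stays there; about 0.5 N sideways at the tip moves it off its stop
- tip_b (a point): the same point on plate b's identical lever. Both plates are fixed grey boxes 240 mm deep (x) by 170 mm wide, turned up to 0.35 rad; the lever stands mid-width on the front deck (45 mm above the table), hinge 35 mm behind the front edge, with a 9 mm high dial 65 mm to its left; behind it a 160 mm square hot surface, 55 mm above the table, its centre 120 mm along +x from the hinge
- switch_b (a joint): toggle lever of plate b, the same as switch_a: 0 = off (leaning left seen from the robot), 1.0 rad = on (leaning right), same weighted over-centre action

How it is judged:
By the outcome, as a careful person would: the job done as asked, in the order asked, and still so for the second after the job is handed in, with the robot touching nothing.
It also fails if it takes over 27 s, if anything falls off the work surface, if the arm or the gripper's body presses on something with over 40 N, if the wrist force passes 120 N, or if a joint passes its speed limit or range.

ROBOT

A 6-joint arm with a two-finger parallel gripper is mounted at the origin on the work surface. World frame = base frame: x ahead of the robot, y to its left, z up, the work surface at z = 0. Lengths are in m, angles in rad, forces in N, time in s.
With the tool pointing down it reaches from about 0.3 to 0.775 m from the base axis. Payload 14.6 kg.
Tool frame: the origin (TCP) lies between the finger pads; the fingertips stand ctrl.tip_extent ahead of it and the grasp point (between the pads) lies 3 mm ahead of it (ctrl.tip_extent is the distance from the TCP to the fingertips, in m); z points along the fingers, y is the line along which they close (so a half turn about z gives the same grasp; the last joint's range is limited). The gripper opens to 94 mm and grips with 3 to 60 N. Pads are 16 mm wide; open, the fingers measure 119 mm over their backs; the gripper's body (75 mm by 177 mm) begins 78 mm behind the grasp point.
Start: joints at [1.064, 0.3, 1.521, -0, 1.321, -0.067], TCP at [0.234, 0.498, 0.227] pointing down, gripper open.
Joint ranges: [-3.03, 3.03], [-0.79, 2.21], [0.23, 2.52], [-1.04, 4.18], [0, 3.07], [-2.55, 2.55]. Speed limits (rad/s): [2.22, 2.22, 2.57, 3.14, 3.14, 3.14].

INTERFACE

Orientations are given as [roll, pitch, yaw] about the fixed x, y, z axes, in that order (R = Rz(yaw) Ry(pitch) Rx(roll)).
In Python, from station import ctrl gives the robot as it stands.
- The arm moves only by the tool shift_gripper, called after "Call:" in YAML: its name, and indented under it one key for each argument. Schema: {"type":"object","properties":{"moves":{"type":"array","items":{"type":"object","properties":{"x":{"type":"number"},"y":{"type":"number"},"z":{"type":"number"},"ax":{"type":"number"},"ay":{"type":"number"},"az":{"type":"number"}},"additionalProperties":false},"minItems":1,"maxItems":10},"jaw":{"type":"number"},"clamp_n":{"type":"number"},"only":{"type":"string"},"quiet":{"type":"boolean"},"lines":{"type":"string"}},"required":["moves"],"additionalProperties":false}. moves is a list of rows, 1 to 10 of them, each an object with the fields x, y, z (the shift in shares of the most that a row can go, 1 being 50 mm), ax, ay, az (a rotation vector in shares of pi rad (1.0 is pi rad)); a field left out counts as zero; each row shifts and turns the commanded pose from where the row before left it, along the tool's axes as they then stand; what a row does not reach is not made up. A row lasts 1/10 s, in which the tool goes at most 0.05 m and 0.15 rad, less where a joint would pass 70% of its speed; a pose out of reach is approached as far as the arm can. jaw is the finger opening in m, set as the call begins (left out keeps the last). The fingers move at their own pace and stop on an object; clamp_n is the grip in N (left out, the last holds). Time passes only in rows, so rows that do not move let the fingers close. The tool returns the time, the measured TCP pose, the force, the opening and the grip force at its end. only (a regular expression) keeps the lines of the reply that match it, lines (a string "A,B") keeps lines A to B, and quiet returns only ok. Input that does not fit is refused with a message, and nothing moves.
- ctrl.get_obs(): the state, without advancing time (a new reading comes with each control period).
- ctrl.camera(name): name is "scene" or "top" or "wrist"; returns a dict with "pixels" (384x512x3 uint8, blue, green, red), "fx", "fy", "cx", "cy" (pixels), "extrinsics" (4x4, takes a point from camera to world coordinates). Camera axes: x right, y up, looking along -z (the intrinsics and any distortion apply to the point x, -y, -z); pixel columns grow to the right and rows downward; lengths in m; the calibration is good to about 2 mm. The wrist camera is an equidistant fisheye: a pixel r from the principal point sees the ray r / f radians off the axis. A picture is of the moment at which its call begins. There is no depth.
- ctrl.hand_in(): hands the job in; it is judged then, once.
The state is a dict: "time_s": time; "qpos": joint angles; "joint_vel": joint speeds; "tau": joint torques, N m; "ee_pos": TCP position; "eef_rot": TCP orientation; "force": force on the tool from outside, world axes, zero at the start; "moment": the same for the moment, N m; "grip_width": finger opening in m; "grip_force": force on a finger pad.
Only numpy, scipy, OpenCV 4.12 (cv2) and the standard library are available. Lean on these libraries where they do the work, as an engineer would, in place of code of your own. Each camera call takes 0.05 s, during which the arm holds its last target. There are 200 camera calls.

## Working session

There is one attempt and no reset: what is moved stays moved. The work goes in short steps, Python scripts to look and compute and a tool call to move; the robot and the scene stay as the last step left them, time stands still between calls to the robot, and variables do not carry over. Pictures are saved under pics/ and viewed, at most 10 in all, crops included, and the job is handed in when it is done.

```bash
mkdir -p pics; ls
```

Run:
```python
from station import ctrl
import cv2,numpy as np
ims=[]
for n in("scene","top"):
    c=ctrl.camera(n);cv2.imwrite(f"pics/{n}_raw.png",c["pixels"]);np.savez(f"{n}.npz",**{k:c[k] for k in("fx","fy","cx","cy","extrinsics")})
    print(n,c["fx"],c["fy"],c["cx"],c["cy"],c.keys());print(np.round(c["extrinsics"],3))
    cv2.imwrite(f"pics/{n}1.png",cv2.resize(c["pixels"],(800,600),interpolation=cv2.INTER_CUBIC))
o=ctrl.get_obs();print(o["ee_pos"],o["eef_rot"],o["time_s"],ctrl.tip_extent)
```

```text
pics
station.py
scene 412.44077602262195 412.44077602262195 257.45192123088106 197.61605814710268 dict_keys(['pixels', 'fx', 'fy', 'cx', 'cy', 'extrinsics'])
[[ 0.718 -0.535  0.445  1.047]
 [ 0.696  0.546 -0.466 -0.453]
 [ 0.007  0.645  0.765  0.878]
 [ 0.     0.     0.     1.   ]]
top 469.3834911346742 469.3834911346742 255.87575854281442 191.09533157986843 dict_keys(['pixels', 'fx', 'fy', 'cx', 'cy', 'extrinsics'])
[[-0.022  0.991 -0.134  0.422]
 [-1.    -0.022  0.007  0.01 ]
 [ 0.004  0.135  0.991  1.341]
 [ 0.     0.     0.     1.   ]]
[0.23406801 0.49748015 0.2269689 ] [-3.14058165e+00 -7.48230232e-05  2.70174913e+00] 0.1 0.022
```

View pics/scene1.png

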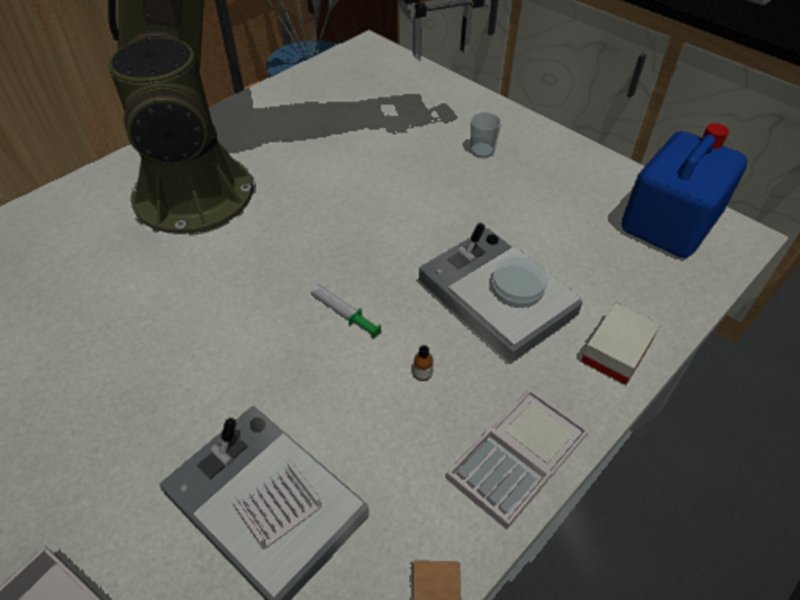

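View pics/top1.png

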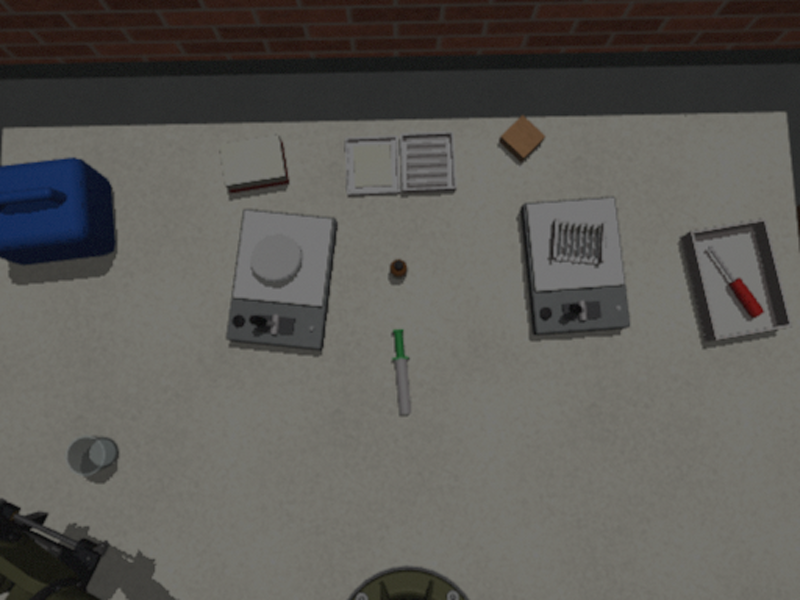

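The scene and top views show the slide rack on the plate to the robot's right. Its lever is at about (230,430) in the scene view and (570,311) in the top view. The petri dishes are on the left plate. Next I'll measure the right lever from both views.

Run:
```python
import cv2,numpy as np
s=cv2.imread("pics/scene_raw.png")[250:325,95:195];t=cv2.imread("pics/top_raw.png")[120:220,325:410]
a=cv2.resize(s,(400*1,300),interpolation=cv2.INTER_NEAREST);b=cv2.resize(t,(340,400),interpolation=cv2.INTER_NEAREST)
o=np.zeros((400,740,3),np.uint8);o[:300,:400]=a;o[:,400:]=b
cv2.imwrite("pics/crop1.png",np.clip(o*1.8,0,255).astype(np.uint8))
for n,(r0,r1,c0,c1) in dict(scene=(255,310,125,185),top=(188,212,335,385)).items():
    im=cv2.imread(f"pics/{n}_raw.png").max(2)[r0:r1,c0:c1]
    for th in (20,28,36):
        k,l,st,ce=cv2.connectedComponentsWithStats((im<th).astype(np.uint8))
        print(n,th,[(*(st[i][:2]+[c0,r0]),*st[i][2:],*np.round(ce[i]+[c0,r0],1)) for i in range(1,k) if st[i][4]>8])
```

```text
scene 20 [(np.int64(142), np.int64(269), np.int32(8), np.int32(14), np.int32(82), np.float64(146.0), np.float64(275.8))]
scene 28 [(np.int64(142), np.int64(268), np.int32(10), np.int32(19), np.int32(108), np.float64(146.5), np.float64(276.5))]
scene 36 [(np.int64(142), np.int64(268), np.int32(10), np.int32(21), np.int32(123), np.float64(146.6), np.float64(276.9))]
top 20 [(np.int64(365), np.int64(195), np.int32(7), np.int32(6), np.int32(29), np.float64(367.8), np.float64(197.3))]
top 28 [(np.int64(339), np.int64(188), np.int32(3), np.int32(23), np.int32(23), np.float64(340.3), np.float64(199.0)), (np.int64(362), np.int64(195), np.int32(10), np.int32(10), np.int32(57), np.float64(366.6), np.float64(199.0))]
top 36 [(np.int64(339), np.int64(188), np.int32(4), np.int32(24), np.int32(37), np.float64(340.3), np.float64(199.7)), (np.int64(360), np.int64(195), np.int32(12), np.int32(11), np.int32(79), np.float64(365.9), np.float64(199.8)), (np.int64(346), np.int64(197), np.int32(7), np.int32(8), np.int32(40), np.float64(348.8), np.float64(200.4))]
```

View pics/crop1.png

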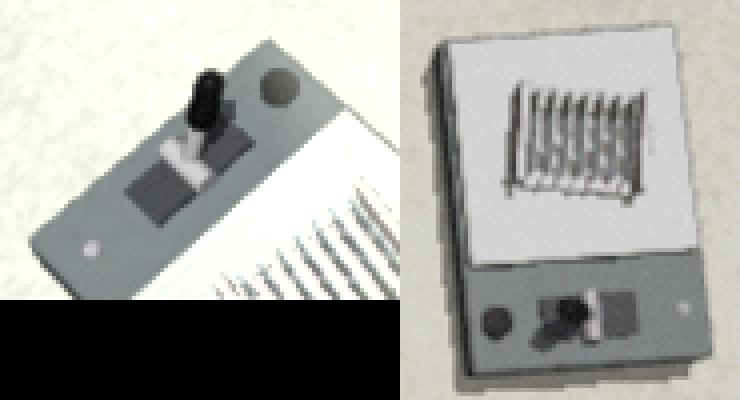

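Create g.py:
```python
import numpy as np
def ray(n,u,v):
    c=np.load(f"{n}.npz");d=np.array([(u-c["cx"])/c["fx"],-(v-c["cy"])/c["fy"],-1.])
    E=c["extrinsics"];d=E[:3,:3]@d;return E[:3,3],d/np.linalg.norm(d)
def tri(a,b):
    (p,d),(q,e)=ray("scene",*a),ray("top",*b)
    s=np.linalg.lstsq(np.c_[d,-e],q-p,rcond=None)[0];A,B=p+s[0]*d,q+s[1]*e
    return (A+B)/2,np.linalg.norm(A-B)
def plane(n,u,v,z):
    p,d=ray(n,u,v);return p+d*(z-p[2])/d[2]
```

Run:
```python
from g import *
np.set_printoptions(precision=4,suppress=True)
print("grip",tri((146,275.8),(367.8,197.3)))
print("dial",tri((164.7,271.8),(349,200.6)), "pin",tri((117.5,311.8),(396,197)))
print("slot (deck)",tri((142,293.5),(368.5+3.5,199)))
P=[plane("top",*x,.055) for x in((342,185.7),(399.2,182.2),(337,130.5),(393.2,126.7))]
print(np.array(P)); print("yaw",[np.arctan2(*( (P[i]-P[i+1])[[0,1]]*[-1,1])) for i in(0,2)],[np.arctan2((P[i+2]-P[i])[1],(P[i+2]-P[i])[0]) for i in (0,1)])
d=plane("top",349,200.6,.054);pn=plane("top",396,197,.045);print(d,pn)
```

```text
grip (array([ 0.5688, -0.2991,  0.0894]), np.float64(0.002201483920573305))
dial (array([ 0.5659, -0.2559,  0.0489]), np.float64(0.003616738373300791)) pin (array([ 0.5728, -0.3859,  0.0514]), np.float64(0.004033642743962639))
slot (deck) (array([ 0.5695, -0.3223,  0.0412]), np.float64(0.002563411468560993))
[[ 0.6062 -0.2388  0.055 ]
 [ 0.6126 -0.3981  0.055 ]
 [ 0.7635 -0.2321  0.055 ]
 [ 0.7712 -0.3912  0.055 ]]
yaw [np.float64(0.03996026648677303), np.float64(0.04803406393898496)] [np.float64(0.042582419274730214), np.float64(0.043442383288222156)]
[ 0.5643 -0.2564  0.054 ] [ 0.5726 -0.3897  0.045 ]
```

The measurements agree with the stated sizes. The hinge is at about (0.568, -0.320), plate yaw is 0.043, and the grip centroid is at z≈0.09. I'll move with closed fingers to the left side of this lever, staying high.

Units first: shifts go in shares of 50 mm and turns go in shares of pi rad. So -0.036 m is -0.72, -0.0306 m is -0.612.

Call:
shift_gripper:
  moves:
    - {"x": -0.72, "y": -0.612}
    - {"x": -0.72, "y": -0.612}
    - {"x": -0.72, "y": -0.612}
    - {"x": -0.72, "y": -0.612}
    - {"x": -0.72, "y": -0.612}
    - {"x": -0.72, "y": -0.612}
    - {"x": -0.72, "y": -0.612}
    - {"x": -0.72, "y": -0.612}
    - {"x": -0.72, "y": -0.612}
    - {"x": -0.72, "y": -0.612}
  jaw: 0.0
  clamp_n: 10

```text
time_s: 1.1
ee_pos: [0.4299, 0.0655, 0.2275]
eef_rot: [3.141, 0.0, 2.702]
force: [1.2, 0.4, 0.1]
grip_width: 0.0173
grip_force: 0.0
```

Call:
shift_gripper:
  moves:
    - {"az": 0.0433}
    - {"az": 0.0433}
    - {"az": 0.0433}
    - {"az": 0.0433}
    - {"az": 0.0433}
    - {"az": 0.0433}
    - {"az": 0.0433}
    - {"az": 0.0433}

```text
time_s: 1.9
ee_pos: [0.4295, 0.0675, 0.2272]
eef_rot: [-3.141, 0.0, 1.608]
force: [-0.3, -0.3, 0.9]
grip_width: 0.0007
grip_force: 0.0
```

Scaled: -0.0384 m is -0.768, 0.0161 m is 0.322.

Call:
shift_gripper:
  moves:
    - {"x": -0.768, "y": 0.322}
    - {"x": -0.768, "y": 0.322}
    - {"x": -0.768, "y": 0.322}
    - {"x": -0.768, "y": 0.322}
    - {"x": -0.768, "y": 0.322}
    - {"x": -0.768, "y": 0.322}
    - {"x": -0.768, "y": 0.322}
    - {"x": -0.768, "y": 0.322}
    - {}

```text
time_s: 2.8
ee_pos: [0.5719, -0.2375, 0.2258]
eef_rot: [-3.14, -0.0, 1.611]
force: [-1.1, -0.2, 0.6]
grip_width: 0.0007
grip_force: 0.0
```

Call:
shift_gripper:
  moves:
    - {"z": 0.6}
    - {"z": 0.6}
    - {"z": 0.6}
    - {"z": 0.6}
    - {}

```text
time_s: 3.3
ee_pos: [0.5696, -0.2325, 0.1035]
eef_rot: [-3.135, -0.003, 1.614]
force: [-0.5, -0.2, 0.0]
grip_width: 0.0004
grip_force: 0.0
```

Run:
```python
from station import ctrl
import cv2,numpy as np
o=np.hstack([cv2.resize(ctrl.camera(n)["pixels"][a:a+100,b:b+133],(400,300)) for n,a,b in(("scene",235,70),("top",130,310))])
cv2.imwrite("pics/chk1.png",np.clip(o*1.6,0,255).astype(np.uint8))
```

```text
(no output)
```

View pics/chk1.png

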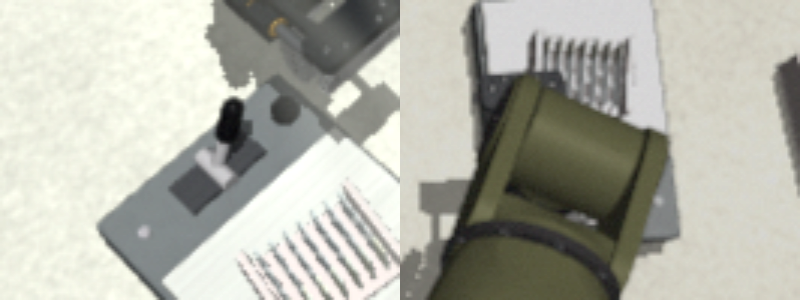

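The closed fingers are to the left of the lever, near the dial, with nothing in contact. The lever is at about (232,120) in the left half of the picture. Now I'll push it to the right.

Scaled: -0.015 m is -0.3, -0.012 m is -0.24.

Call:
shift_gripper:
  moves:
    - {"x": -0.3}
    - {"x": -0.3}
    - {"x": -0.3}
    - {"x": -0.3}
    - {"x": -0.3}
    - {"x": -0.24}
    - {}
    - {}

```text
time_s: 4.2
ee_pos: [0.5752, -0.3208, 0.1072]
eef_rot: [-3.141, -0.0, 1.614]
force: [0.0, 0.5, -0.4]
grip_width: 0.0004
grip_force: 0.0
```

Run:
```python
from station import ctrl
import cv2,numpy as np
c=ctrl.camera("scene")["pixels"][235:335,70:203]
cv2.imwrite("pics/chk2.png",np.clip(cv2.resize(c,(532,400))*1.6,0,255).astype(np.uint8))
```

```text
(no output)
```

View pics/chk2.png

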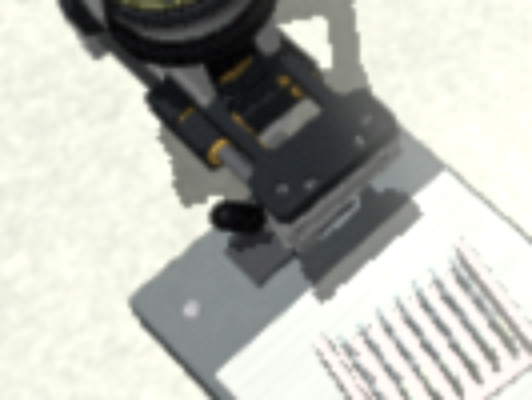

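The lever, at (237,215), now leans to the right and the rack hasn't moved. I'll back off to the left and then upward, then check both views.

Scaled: 0.045 m is 0.9, -0.04 m is -0.8.

Call:
shift_gripper:
  moves:
    - {"x": 0.4}
    - {"x": 0.4}
    - {"x": 0.4}
    - {"x": 0.4, "z": -0.6}
    - {"x": 0.4, "z": -0.8}
    - {"x": 0.8, "z": -0.6}
    - {"x": 0.9}
    - {"x": 0.9}
    - {"x": 0.9}
    - {}

```text
time_s: 5.25
ee_pos: [0.563, -0.0411, 0.2079]
eef_rot: [3.141, -0.001, 1.619]
force: [0.2, -0.1, 0.5]
grip_width: 0.0003
grip_force: 0.0
```

Run:
```python
from station import ctrl
import cv2,numpy as np
s=ctrl.camera("scene")["pixels"];t=ctrl.camera("top")["pixels"]
o=np.hstack([cv2.resize(s[235:335,70:203],(400,300)),cv2.resize(t[110:230,310:470],(400,300))])
o=np.vstack([o,np.hstack([cv2.resize(s[130:230,250:383],(400,300)),cv2.resize(t,(400,300))])])
cv2.imwrite("pics/chk3.png",np.clip(o*1.6,0,255).astype(np.uint8))
```

```text
(no output)
```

View pics/chk3.png

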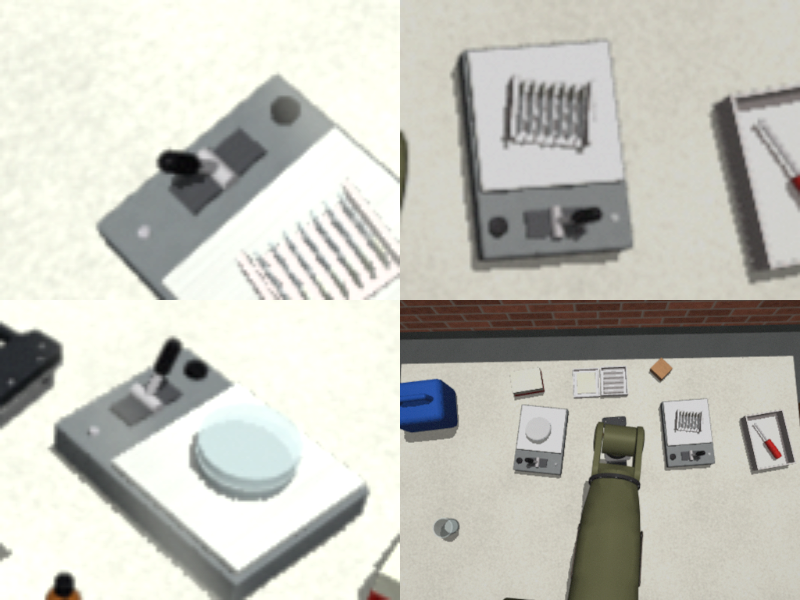

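The slide plate's lever is fully to the right (grip at (180,160) and (585,215)), and the rack is where it was. The petri-dish plate's lever still leans left at (168,355), and the robot is clear of everything.

```bash
python3 -c "
from station import ctrl
print(ctrl.hand_in())"
```

```text
the job is handed in; nothing more can be done
None
```

I threw the slide-rack plate's lever fully over to the right (on); the petri-dish plate is still off, the rack showed no visible shift in the camera views, and I handed the job in at about 5.3 s with the robot clear of everything.

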